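# Set an eccentric shaft to its high spot under a dial indicator

### The arm

A 6-joint arm with a two-finger parallel gripper is mounted at the origin on the work surface. World frame = base frame: x ahead of the robot, y to its left, z up, the work surface at z = 0. Lengths are in m, angles in rad, forces in N, time in s.
With the tool pointing down it reaches from about 0.35 to 0.725 m from the base axis. Payload 6 kg.
Tool frame: the origin (TCP) lies between the finger pads; the fingertips stand 22 mm ahead of it and the grasp point (between the pads) lies 3 mm ahead of it; z points along the fingers, y is the direction in which the jaws open and shut (so a half turn about z gives the same grasp; the last joint's range is limited). The gripper opens to 85 mm and grips with 20 to 120 N. Pads are 22 mm wide; open, the fingers measure 114 mm over their backs; the gripper's body (76 mm by 85 mm) begins 54 mm behind the grasp point. The pads swing forward as they close: fully open they stand 13 mm farther back than shut.
Start: joints at [1.434, 0.04, 0.085, 0, -1.615, -0.334], TCP at [0.272, 0.535, 0.253] pointing down, gripper open.
Joint ranges: [-2.56, 2.56], [-1.29, 2.01], [-1.08, 1.49], [-3.29, 1.98], [-2.81, -0.18], [-2.99, 2.99]. Speed limits (rad/s): [2.57, 2.57, 3.01, 3.14, 3.14, 3.14].

### API

Orientations are given as a unit quaternion [x, y, z, w].
In Python, from station import ctrl gives the robot as it stands.
- The arm moves only by the tool servo_tool, never from a script. Its argument "moves" is text: rows parted by semicolons, each of 7 numbers parted by spaces: the opening, from -1 (shut) to 1 (fully open), then the shift along the tool's x, y, z in mm, then the turn, a rotation vector about the tool's x, y, z in degrees. In form: jaw x y z ax ay az; .... A call has 1 to 20 rows; each row is the pose to reach, as a shift and turn from the pose measured when the call began, along the tool's axes at that moment; what a row does not reach only later rows make up. A row lasts 1/10 s, in which the tool goes at most 50 mm and 8.59 degrees, less where a joint would pass 70% of its speed; a pose out of reach is approached as far as the arm can. A call with a gripper value outside its range is refused whole. The fingers move at their own pace and stop on an object; the grip force is fixed at half the most. Time passes only in rows, so rows that repeat a pose let the fingers close. It gives the time, the measured TCP pose, the force and the opening at its end, in the units of the state.
- ctrl.sense(): the state, without advancing time (a new reading comes with each control period).
- ctrl.get_image(name): name is "scene" or "side" or "wrist"; returns the picture (384x512x3 uint8, red, green, blue); there is no depth.
- ctrl.camera_info(name): a dict with "vfov" (degrees; the focal length in pixels is half the picture's height over the tangent of half this angle, whatever the lens; pixels are square), "cx", "cy" (the principal point, pixels), "dist_coeffs" ([k1, k2, p1, p2, k3] as OpenCV has them; the pictures are not rectified), "view" (4x4, takes a point from world to camera coordinates); the wrist camera has in their place "T_tool_cam" (4x4, takes a point from camera to tool coordinates, whose origin is the TCP and whose axes are the flange's). Camera axes: x right, y up, looking along -z (the intrinsics and any distortion apply to the point x, -y, -z); pixel columns grow to the right and rows downward; lengths in m; the calibration is good to about 2 mm. A picture is of the moment at which its call begins: read the wrist's pose just before it. camera_info takes no time and is no camera call.
- ctrl.close_job(): hands the job in, once; it reports no verdict.
The state is a dict: "time_s": time; "joint_positions": joint angles; "qd": joint speeds; "tau": joint torques, N m; "tool_pos": TCP position; "eef_rot": TCP orientation; "wrist_force": force on the tool from outside, world axes, zero at the start; "moment": the same for the moment, N m; "width": finger opening in m.
Only numpy, scipy, OpenCV 4.12 (cv2) and the standard library are available. Lean on these libraries where they do the work, as an engineer would, in place of code of your own. Each camera call takes 0.05 s, during which the arm holds its last target. There are 200 camera calls.

### The job

Lower the dial indicator gently onto the shaft's brass ring by its red knob until the plunger is pressed in about 8 mm (needle near the green mark). Then, without lifting the shaft out of its V-blocks, turn it gently by the star wheel until the ring's high spot is under the plunger, and leave it at rest there with the plunger still resting on the ring; do not bottom the plunger, and leave the other things on the bench alone.

Things in the scene. Friction and masses are not known exactly. Their poses are not given: they have to be found in the camera images.
- fixture: fixed inspection fixture: dark blue base 160 x 270 x 20 mm (its y -90 to +180), steel V-blocks at y = -70 and +70 (22 mm wide, tops 80 mm high), steel column (22 mm thick, 252 mm high) at y = +135. Origin on the bench below the brass ring's middle; x across the shaft (dial looks to +x), y along it from star wheel to column, z up. The shaft's axis lies at x = 0, 78 mm above the bench.
- press_knob (a point): centre of the flat top of the upright red knob (26 mm across, 30 mm high) on the indicator, straight above plunger and ring; height 260 mm minus joint carriage. Press it from above, or grip it, to move the indicator. Below it is the black dial housing, 60 mm across, centre 65 mm under the knob's top.
- carriage (a joint): height of the indicator carriage on its column, m: 0 at the top, grows as it is lowered, 0.060 at the bottom stop. It stays where it is left; pushing it down takes about 5 N plus the plunger's force, lifting it about 13 N.
- plunger (a joint): how far the sprung plunger is pressed into the indicator, m: 0 free, 0.020 bottomed. Spring force about 1.6 N at first touch and 0.16 N more per mm. The dial's red needle shows the same: straight up the face at 0, turning clockwise 0.25 rad per mm; the green mark is 8 mm.
- tip (a point): lowest point of the plunger's steel ball tip (8 mm across), straight above the shaft's axis. Height above the bench: 140 mm - carriage + plunger. Resting on the ring it is about 106 mm with the ring's high spot up, 98 mm with the low spot up.
- dial (a point): centre of the white dial face (55 mm across), which looks to the fixture's +x and is tilted up by 34 degrees; moves with the carriage
- shaft: loose steel shaft 24 mm thick, about 0.9 kg, lying in the V-blocks along its y. Origin on its axis at the middle of the brass ring (48 mm across, 22 wide), clamped 4 mm off-centre in an unmeasured direction that differs each time: the height under the plunger varies as a cosine of the turn angle. The high spot starts over 50 degrees from the top. Collars keep the shaft from sliding endways.
- star (a point): centre of the star wheel on the shaft's axis, 120 mm from the ring towards -y; axes as the shaft's. Black hub 34 mm across, six yellow radial pins 10 mm thick, round-ended, reaching 56 mm from the axis, 60 degrees apart in the x-z plane, one along +z. Pushing a pin's outer part sideways with 1 to 3 N turns the shaft either way; it stays where left. Pushed hard it climbs out of the V.
Things that resemble listed ones, but are neither listed nor needed, are in the scene too. Of the things like the shaft, leave any that is pink; of the rest the larger one is meant.

How it is judged:
By the outcome, as a careful person would: the job done as asked, in the order asked, and still so for the second after the job is handed in, with the robot touching nothing.
It also fails if it takes over 72 s, if anything falls off the work surface, if the arm or the gripper's body presses on something with over 40 N, if the wrist force passes 120 N, or if a joint passes its speed limit or range.

## Working session

There is one attempt and no reset: what is moved stays moved. The work goes in short steps, Python scripts to look and compute and a tool call to move; the robot and the scene stay as the last step left them, time stands still between calls to the robot, and variables do not carry over. Pictures are saved under pics/ and viewed, about 8 in all and at most 12, crops included, and the job is handed in when it is done.

Besides the shell and the picture viewer there is one more tool, called by a JSON object that holds its "api" and its "payload". servo_tool: Moves the arm, as the interface text tells. Its arguments: {"type":"object","properties":{"moves":{"type":"string"}},"required":["moves"]}

```bash
mkdir -p pics; ls; python3 - <<'E'
from station import ctrl
import cv2,numpy as np
ims=[ctrl.get_image(n) for n in("scene","side","wrist")]
for n,i in zip(("scene","side","wrist"),ims): cv2.imwrite(f"pics/{n}0.png",i[:,:,::-1])
for n in("scene","side","wrist"): print(n,ctrl.camera_info(n))
print(ctrl.sense())
E
```

```text
pics
scene {'vfov': 45.808267457438475, 'cx': 258.12540681175346, 'cy': 193.99262543154572, 'dist_coeffs': array([0.0230587, 0.       , 0.       , 0.       , 0.       ]), 'view': array([[-0.79397936,  0.60792852,  0.00443778,  0.28654812],
       [-0.51206907, -0.67268201,  0.53412001,  0.16572892],
       [ 0.327692  ,  0.42180781,  0.84539702, -1.32273232],
       [ 0.        ,  0.        ,  0.        ,  1.        ]])}
side {'vfov': 57.87656733855687, 'cx': 254.61928352946745, 'cy': 196.16321524994459, 'dist_coeffs': array([-0.0211494,  0.       ,  0.       ,  0.       ,  0.       ]), 'view': array([[ 0.76646673, -0.64226018,  0.00553323, -0.2980518 ],
       [ 0.49054697,  0.59093129,  0.64044038, -0.36966444],
       [-0.41459911, -0.48816193,  0.76798796, -0.65116507],
       [ 0.        ,  0.        ,  0.        ,  1.        ]])}
wrist {'vfov': 60.71011042485317, 'cx': 254.1108025286701, 'cy': 191.08645482525557, 'dist_coeffs': array([0.03045485, 0.        , 0.        , 0.        , 0.        ]), 'T_tool_cam': array([[ 5.38320401e-04,  9.53315252e-01,  3.01976389e-01,
         7
[... 247 characters left out ...]
       1.00000000e+00]])}
{'time_s': 0.15, 'joint_positions': array([ 1.43373417e+00,  4.06959005e-02,  8.40127292e-02, -3.18119148e-04,
       -1.61548271e+00, -3.33684033e-01]), 'qd': array([-0.0005195 , -0.00166757,  0.00133954,  0.00115979, -0.00061748,
        0.00013976]), 'tau': array([-1.86511599e-03, -3.68617058e+01,  3.47689104e+01,  6.93619251e+00,
       -4.47212646e-03,  7.56381411e-06]), 'tool_pos': array([0.27198648, 0.53456129, 0.2524842 ]), 'eef_rot': array([ 9.72428793e-01, -2.33198946e-01, -9.09257459e-05,  6.97066414e-04]), 'wrist_force': array([ 0.73418247, -0.15205909,  0.19176546]), 'moment': array([ 0.01582329,  0.01488098, -0.00571228]), 'width': 0.08564430684151494}
```

View pics/scene0.png

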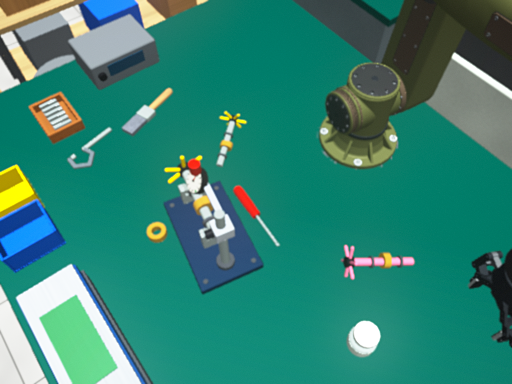

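View pics/side0.png

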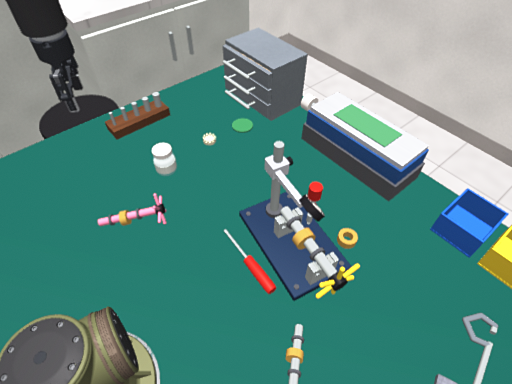

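The scene view shows the fixture with its column at (225,255), the knob at (194,165) and the star at (185,170). The side view shows the knob at (316,190) and the star at (340,280). The small grey shaft at (228,140) in the scene view and the pink shaft are decoys. Next I measure the base corners, knob and star.

```bash
cat > h.py <<'E'
from station import ctrl
import cv2,numpy as np
from scipy.spatial.transform import Rotation as R
F=np.diag([1,-1,-1.])
def cam(n,s=None):
    c=ctrl.camera_info(n);f=192/np.tan(np.radians(c['vfov']/2))
    K=np.array([[f,0,c['cx']],[0,f,c['cy']],[0,0,1]])
    if n=='wrist':
        s=s or ctrl.sense();T=np.eye(4);T[:3,:3]=R.from_quat(s['eef_rot']).as_matrix();T[:3,3]=s['tool_pos'];T=T@c['T_tool_cam']
    else: T=np.linalg.inv(c['view'])
    return K,np.array(c['dist_coeffs']),T
def ray(C,uv):
    K,d,T=C;p=cv2.undistortPoints(np.array([[uv]],float),K,d)[0,0]
    v=T[:3,:3]@F@np.array([p[0],p[1],1]);return T[:3,3],v/np.linalg.norm(v)
def onz(C,uv,z):
    o,v=ray(C,uv);return o+v*(z-o[2])/v[2]
def tri(C1,a,C2,b):
    o1,v1=ray(C1,a);o2,v2=ray(C2,b)
    t=np.linalg.lstsq(np.c_[v1,-v2],o2-o1,rcond=None)[0]
    p,q=o1+t[0]*v1,o2+t[1]*v2;return (p+q)/2,np.linalg.norm(p-q)
def proj(C,P):
    K,d,T=C;M=np.linalg.inv(T);q=(F@(M[:3,:3]@np.atleast_2d(P).T+M[:3,3:])).T
    return cv2.projectPoints(q,np.zeros(3),np.zeros(3),K,d)[0][:,0]
def mask(bgr,lo,hi):
    return cv2.inRange(cv2.cvtColor(bgr,cv2.COLOR_BGR2HSV),lo,hi)
def blobs(m,amin=15):
    n,l,s,c=cv2.connectedComponentsWithStats(m);return [(c[i].round(1),s[i].tolist(),l==i) for i in range(1,n) if s[i][4]>=amin]
E
python3 - <<'E'
from h import *
np.set_printoptions(precision=4,suppress=True)
for n in('scene','side'):
    im=cv2.imread(f'pics/{n}0.png');C=cam(n)
    for nm,lo,hi in(('red',(0,200,90),(4,255,255)),('yel',(22,140,100),(32,255,255)),('blue',(105,90,20),(125,255,120))):
        for c,s,l in blobs(mask(im,lo,hi),40):
            print(n,nm,c,s)
            if nm=='blue' and s[4]>1200:
                k=cv2.findContours(l.astype(np.uint8),0,2)[0];k=max(k,key=cv2.contourArea)
                h=cv2.convexHull(k);a=cv2.approxPolyDP(h,5,True)[:,0]
                for p in a: print('   ',p,onz(C,p,.02))
    big=cv2.resize(im[140:310,140:290] if n=='scene' else im[130:300,220:370],None,fx=3.5,fy=3.5,interpolation=2);cv2.imwrite(f'pics/{n}0z.png',big)
a=cv2.imread('pics/scene0z.png');b=cv2.imread('pics/side0z.png');cv2.imwrite('pics/zz.png',cv2.resize(np.hstack([a,b]),(800,453)))
E
```

```text
scene red [193.5 164.5] [188, 159, 12, 11, 93]
scene red [245.8 200.8] [234, 186, 25, 31, 267]
scene yel [233.  118.7] [220, 112, 26, 16, 122]
scene yel [182.5 161.5] [180, 156, 6, 12, 48]
scene yel [ 14.1 189.8] [0, 165, 40, 52, 1241]
scene yel [173.4 173.3] [165, 167, 16, 16, 133]
scene yel [201.4 201.2] [195, 196, 14, 12, 92]
scene yel [155.8 230.3] [147, 222, 19, 17, 169]
scene yel [387.2 258.5] [383, 253, 8, 13, 74]
scene blue [88.6 17.5] [80, 4, 19, 25, 200]
scene blue [234.1 223.2] [211, 182, 49, 83, 761]
scene blue [185.5 223.6] [165, 197, 45, 64, 1210]
    [179 197] [ 0.5249 -0.1256  0.02  ]
    [192 202] [ 0.5063 -0.0923  0.02  ]
    [209 249] [0.5465 0.0454 0.02  ]
    [189 260] [0.6009 0.0404 0.02  ]
    [165 205] [ 0.5665 -0.1268  0.02  ]
scene blue [225.  265.4] [214, 256, 23, 16, 58]
scene blue [232.9 277.1] [202, 263, 60, 29, 135]
scene blue [ 89.6 287.8] [80, 272, 20, 33, 44]
side red [314.9 191. ] [309, 183, 14, 18, 185]
side red [259.3 274.3] [244, 256, 32, 37, 271]
side yel [499.9 258.3] [478, 226, 34, 62, 1120]
side yel [302.8 233.7] [296, 229, 15, 12, 99]
side yel [347.5 235.7] [339, 229, 18, 15, 120]
side yel [347.  272.5] [337, 264, 23, 17, 204]
side yel [325.6 287.6] [316, 279, 19, 19, 192]
side yel [294.8 351.4] [290, 348, 11, 8, 71]
side blue [360.  150.5] [306, 112, 120, 72, 1491]
    [308 112] [0.9054 0.3349 0.02  ]
    [425 155] [ 1.0275 -0.0387  0.02  ]
    [394 183] [ 0.8588 -0.0467  0.02  ]
    [310 126] [0.8569 0.2785 0.02  ]
side blue [286.7 201.1] [279, 192, 19, 18, 167]
side blue [275.7 242.3] [240, 199, 79, 101, 2125]
    [240 211] [0.4662 0.1516 0.02  ]
    [269 199] [0.551  0.1337 0.02  ]
    [308 251] [ 0.5163 -0.046   0.02  ]
    [318 286] [ 0.4691 -0.1234  0.02  ]
    [294 299] [ 0.4071 -0.1109  0.02  ]
side blue [323.4 239.7] [300, 207, 51, 64, 581]
```

View pics/zz.png

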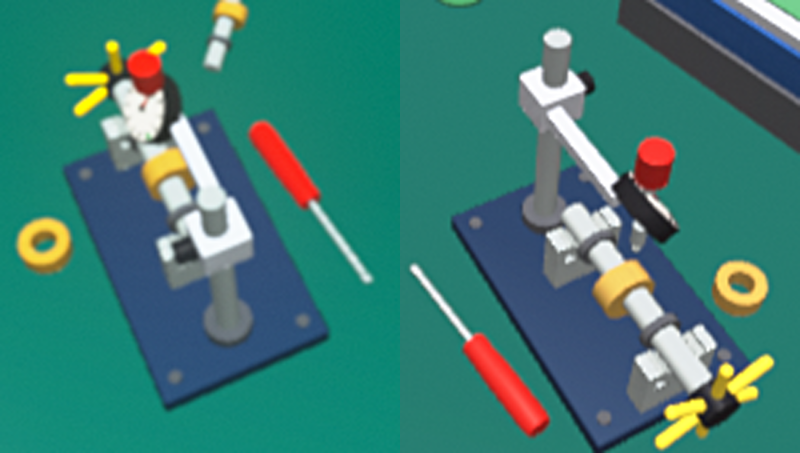

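```bash
python3 - <<'E'
from h import *
np.set_printoptions(precision=4,suppress=True)
S=cam('scene');D=cam('side')
u=lambda x,y:(x/2.667+140,y/2.667+140); w=lambda x,y:((x-400)/2.667+220,y/2.667+130)
c=[onz(S,u(*p),.02) for p in((65,168),(167,403),(327,333),(213,110))]
print(np.array(c),[np.linalg.norm(c[i]-c[i-1]) for i in range(4)])
c2=[onz(D,w(*p),.02) for p in((452,220),(600,445))];print(np.array(c2))
k=tri(S,u(144,60),D,w(656,147));print('knob',k)
# frame: A=col-side mid.. corners: 0=(+x,-y) 1=(+x,+y) 2=(-x,+y) 3=(-x,-y)
c=np.array(c);y=(c[1]+c[2]-c[0]-c[3]);y/=np.linalg.norm(y);x=np.cross(y,[0,0,1])
o=c.mean(0)-y*.045;print('yaw deg of y',np.degrees(np.arctan2(y[1],y[0])),'x',x,'origin',o)
st=o-y*.12;st[2]=.078;print('star',st,proj(S,st),proj(D,st))
print('knob exp',proj(S,[o[0],o[1],.26]),proj(D,[o[0],o[1],.26]),u(144,60),w(656,147))
E
```

```text
[[ 0.5647 -0.133   0.02  ]
 [ 0.6181  0.125   0.02  ]
 [ 0.4681  0.1575  0.02  ]
 [ 0.4118 -0.1018  0.02  ]] [np.float64(0.15607381709113394), np.float64(0.2634663205518733), np.float64(0.1534717295277042), np.float64(0.26537117333310367)]
[[ 0.4621  0.1486  0.02  ]
 [ 0.4121 -0.1088  0.02  ]]
knob (array([ 0.506 , -0.0355,  0.2545]), np.float64(0.001353426256622604))
yaw deg of y 78.01632354488841 x [ 0.9782 -0.2076  0.    ] origin [ 0.5063 -0.0321  0.02  ]
star [ 0.4814 -0.1495  0.078 ] [[185.2614 169.9569]] [[335.3874 279.1117]]
knob exp [[194.1125 161.9849]] [[314.8512 182.0489]] (193.99325084364455, 162.49718785151856) (315.9880014998125, 185.11811023622047)
```

{"api": "servo_tool", "payload": {"moves": "-1 0 0 -80 0 0 0; -1 50 43 -80 0 0 -3; -1 467 401 -80 0 0 -15; -1 467 401 -80 0 0 -15; -1 467 401 -80 0 0 -15; -1 467 401 -80 0 0 -15; -1 467 401 -80 0 0 -15; -1 467 401 -80 0 0 -15; -1 467 401 -80 0 0 -15; -1 467 401 -80 0 0 -15; -1 467 401 -80 0 0 -15; -1 467 401 -80 0 0 -15; -1 467 401 -80 0 0 -15; -1 467 401 -80 0 0 -15; -1 467 401 -80 0 0 -15; -1 467 401 -80 0 0 -15; -1 467 401 -80 0 0 -15; -1 467 401 -80 0 0 -15"}}

```text
time_s: 1.95
tool_pos: [0.5062, -0.0336, 0.3333]
eef_rot: [0.995, -0.103, -0.0, 0.001]
wrist_force: [-0.1, -0.5, 0.6]
width: -0.0002
```

```bash
python3 - <<'E'
from h import *
np.set_printoptions(precision=4,suppress=True)
s=ctrl.sense();im=ctrl.get_image('wrist')[:,:,::-1].copy();cv2.imwrite('pics/w1.png',im);C=cam('wrist',s)
print(s['time_s'],s['tool_pos'],s['wrist_force'],s['width'])
for c,st,l in blobs(mask(im,(0,200,90),(4,255,255)),40): print(c,st,onz(C,c,.258))
for c,st,l in blobs(mask(im,(22,140,100),(32,255,255)),60): print('y',c,st,onz(C,c,.078))
E
```

```text
1.95 [ 0.5062 -0.0336  0.3333] [-0.1099 -0.5047  0.6098] -0.00016591997086897684
y [363.6 129.7] [354, 112, 23, 37, 531] [ 0.5107 -0.1617  0.078 ]
y [374.1 165.7] [366, 161, 15, 11, 88] [ 0.4666 -0.1693  0.078 ]
y [359.2 183.8] [348, 168, 20, 36, 429] [ 0.4481 -0.1499  0.078 ]
y [446.7 269.8] [439, 263, 17, 15, 93] [ 0.3103 -0.246   0.078 ]
y [446.5 282.6] [438, 280, 18, 6, 72] [ 0.2913 -0.245   0.078 ]
y [420.6 292.4] [413, 286, 16, 14, 83] [ 0.2828 -0.2116  0.078 ]
y [433.2 294.6] [431, 286, 6, 18, 76] [ 0.2763 -0.2274  0.078 ]
```

View pics/w1.png

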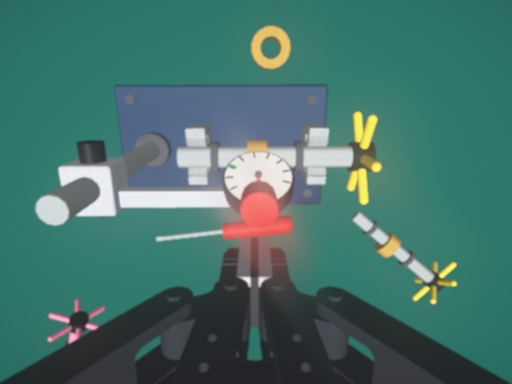

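The wrist view shows the dial at (258,178) with the green mark at (231,167), the knob top at (259,210), and the shaft level, so the yaw is right. Next I check the knob and star-centre rays.

```bash
python3 - <<'E'
from h import *
np.set_printoptions(precision=4,suppress=True)
s=ctrl.sense();C=cam('wrist',s);Rm=R.from_quat(s['eef_rot']).as_matrix()
for n,p,z in(('knob',(259,210),.26),('tip?',(0,0),.3)):
    if n=='knob': k=onz(C,p,z);print(k,Rm.T@(k-s['tool_pos'])*1000)
for p,z in(((362,156),.078),((178,157),.078),((258,156),.078)): print(p,onz(C,p,z),Rm.T@(onz(C,p,z)-s['tool_pos'])*1000)
E
```

```text
[ 0.5084 -0.0378  0.26  ] [ 3.0725  3.6067 73.3351]
(362, 156) [ 0.481  -0.1568  0.078 ] [  0.6566 125.4718 255.463 ]
(178, 157) [0.5237 0.0523 0.078 ] [ -0.5417 -87.9527 255.2384]
(258, 156) [ 0.5059 -0.0389  0.078 ] [  0.7415   4.9624 255.3363]
```

{"api": "servo_tool", "payload": {"moves": "-1 1 4 25 0 0 0; -1 1 4 43 0 0 0; -1 1 4 46 0 0 0; -1 1 4 48 0 0 0; -1 1 4 50 0 0 0; -1 1 4 52 0 0 0; -1 1 4 54 0 0 0; -1 1 4 56 0 0 0; -1 1 4 59 0 0 0; -1 1 4 62 0 0 0; -1 1 4 65 0 0 0; -1 1 4 68 0 0 0; -1 1 4 71 0 0 0; -1 1 4 74 0 0 0; -1 1 4 77 0 0 0; -1 1 4 80 0 0 0; -1 1 4 83 0 0 0; -1 1 4 85 0 0 0; -1 1 4 85 0 0 0"}}

```text
time_s: 3.9
tool_pos: [0.5064, -0.0379, 0.249]
eef_rot: [0.995, -0.103, 0.001, 0.0]
wrist_force: [-1.6, 0.2, 3.6]
width: 0.0
```

```bash
cat >> h.py <<'E'
def shot(name,crop,f):
    s=ctrl.sense();im=ctrl.get_image('wrist')[:,:,::-1].copy();cv2.imwrite(f'pics/{name}.png',im)
    x0,x1,y0,y1=crop;cv2.imwrite(f'pics/{name}z.png',cv2.resize(im[y0:y1,x0:x1],None,fx=f,fy=f,interpolation=2))
    np.set_printoptions(precision=4,suppress=True);print(s['time_s'],s['tool_pos'],s['wrist_force'],s['eef_rot']);return s,im
E
python3 -c "
from h import *
s,im=shot('w2',(130,440,60,300),2.4)"
```

```text
3.9 [ 0.5064 -0.0379  0.249 ] [-1.6202  0.176   3.6036] [ 0.9946 -0.1034  0.0007  0.0004]
```

View pics/w2z.png

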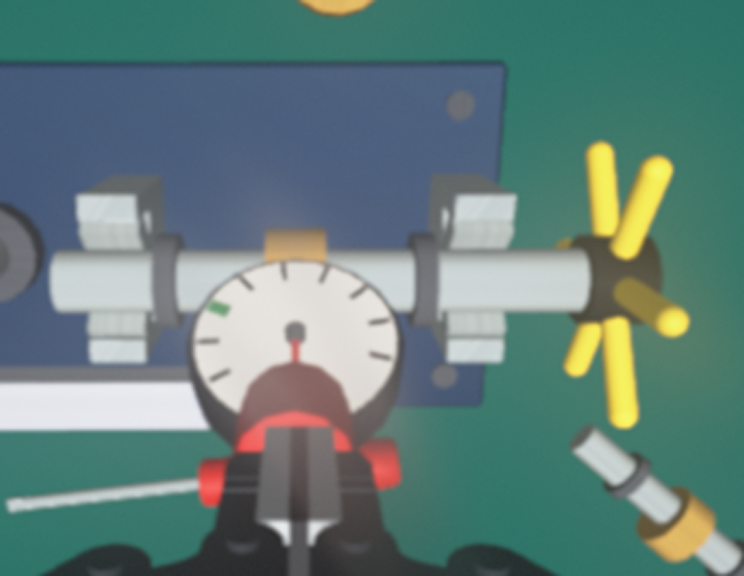

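The needle is still at zero (it points down behind the knob) and the green mark is at the left, about 10 o'clock. Contact with the knob is good, so I go lower.

{"api": "servo_tool", "payload": {"moves": "-1 0 0 2 0 0 0; -1 0 0 3 0 0 0; -1 0 0 4 0 0 0; -1 0 0 5 0 0 0; -1 0 0 6 0 0 0; -1 0 0 7 0 0 0; -1 0 0 8 0 0 0; -1 0 0 9 0 0 0; -1 0 0 10 0 0 0; -1 0 0 10 0 0 0"}}

```text
time_s: 4.95
tool_pos: [0.5065, -0.0379, 0.2401]
eef_rot: [0.995, -0.103, 0.001, 0.0]
wrist_force: [-2.1, 1.6, 6.6]
width: -0.0002
```

```bash
cat >> h.py <<'E'
def needle(C,P,im,fx,rmin=5,rmax=21,show=True):
    """P dial centre world, fx = fixture x axis (world). angle clockwise from face-up; reads red pixels on face plane"""
    t=np.radians(34);n=np.cos(t)*fx+np.array([0,0,np.sin(t)]);up=-np.sin(t)*fx+np.array([0,0,np.cos(t)]);rt=np.cross(up,n)
    h=cv2.cvtColor(im,cv2.COLOR_BGR2HSV);out={}
    for nm,m in(('red',((h[...,0]<8)|(h[...,0]>172))&(h[...,1]>90)),('green',(h[...,0]>45)&(h[...,0]<80)&(h[...,1]>60))):
        A=[]
        c=proj(C,P)[0]
        for v,u in np.argwhere(m):
            if abs(u-c[0])>90 or abs(v-c[1])>90: continue
            o,d=ray(C,(u,v));q=o+d*((P-o)@n)/(d@n)-P
            A.append((q@rt*1000,q@up*1000,h[v,u,1]))
        A=np.array(A);r=np.hypot(A[:,0],A[:,1]);A=A[(r>rmin)&(r<(rmax if nm=='red' else 26))]
        a=np.degrees(np.arctan2(A[:,0],A[:,1]))%360;out[nm]=(a,A)
    return out
E
python3 -c "
from h import *
s,im=shot('w3',(160,360,120,290),3.4)"
```

```text
4.95 [ 0.5065 -0.0379  0.2401] [-2.0693  1.6361  6.5615] [ 0.9946 -0.1033  0.0011  0.0003]
```

View pics/w3z.png

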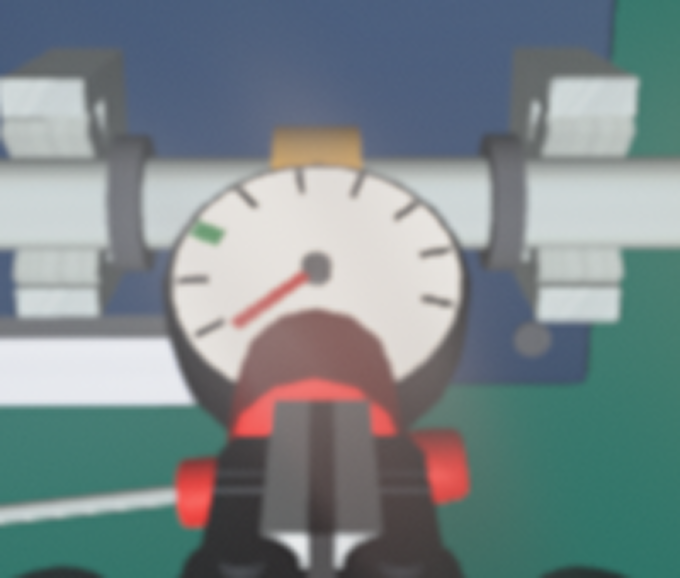

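The needle reads about 3.5 mm, just short of the 4 mm tick (ticks are 2 mm apart, the green mark is 8). It needs 4.5 mm more.

{"api": "servo_tool", "payload": {"moves": "-1 0 0 1 0 0 0; -1 0 0 2 0 0 0; -1 0 0 3 0 0 0; -1 0 0 4 0 0 0; -1 0 0 4.5 0 0 0; -1 0 0 4.5 0 0 0; -1 0 0 4.5 0 0 0"}}

```text
time_s: 5.7
tool_pos: [0.5064, -0.0379, 0.2369]
eef_rot: [0.995, -0.103, 0.002, 0.0]
wrist_force: [-3.4, 1.9, 7.9]
width: -0.0003
```

```bash
python3 - <<'E'
from h import *
s,im=shot('w4',(160,360,120,290),3.4)
h=cv2.cvtColor(im,cv2.COLOR_BGR2HSV)
red=((h[...,0]<8)|(h[...,0]>172))&(h[...,1]>70);red[:150]=0
g=mask(im,(45,60,40),(80,255,255));
v,u=np.nonzero(red[:212]);k=(u>200)&(u<300);print('red',[(a,b) for a,b in zip(u[k],v[k])][:80])
for c,st,l in blobs(g[120:290,200:240].copy(),4): print('green',c+[200,120],st)
c,st=cv2.findContours(mask(im,(0,0,120),(180,60,255))[120:260,160:360].copy(),0,2)
E
```

```text
5.7 [ 0.5064 -0.0379  0.2369] [-3.4304  1.9321  7.8644] [ 0.9947 -0.1032  0.0017  0.0003]
red [(np.int64(224), np.int64(195)), (np.int64(225), np.int64(195)), (np.int64(226), np.int64(195)), (np.int64(227), np.int64(195)), (np.int64(223), np.int64(196)), (np.int64(224), np.int64(196)), (np.int64(225), np.int64(196)), (np.int64(226), np.int64(196)), (np.int64(227), np.int64(196)), (np.int64(228), np.int64(196)), (np.int64(229), np.int64(196)), (np.int64(230), np.int64(196)), (np.int64(231), np.int64(196)), (np.int64(232), np.int64(196)), (np.int64(233), np.int64(196)), (np.int64(234), np.int64(196)), (np.int64(235), np.int64(196)), (np.int64(236), np.int64(196)), (np.int64(237), np.int64(196)), (np.int64(238), np.int64(196)), (np.int64(239), np.int64(196)), (np.int64(240), np.int64(196)), (np.int64(241), np.int64(196)), (np.int64(242), np.int64(196)), (np.int64(243), np.int64(196)), (np.int64(223), np.int64(197)), (np.int64(224), np.int64(197)), (np.int64(225), np.int64(197)), (np.int64(226), np.int64(197)), (np.int64(227), np.int64(197)), (np.int64(228), np.int64(197)), (np.int64(229
[... 893 characters left out ...]
235), np.int64(198)), (np.int64(236), np.int64(198)), (np.int64(237), np.int64(198)), (np.int64(238), np.int64(198)), (np.int64(239), np.int64(198)), (np.int64(240), np.int64(198)), (np.int64(241), np.int64(198)), (np.int64(242), np.int64(198)), (np.int64(243), np.int64(198)), (np.int64(244), np.int64(198)), (np.int64(245), np.int64(198)), (np.int64(246), np.int64(198)), (np.int64(247), np.int64(198)), (np.int64(248), np.int64(198)), (np.int64(240), np.int64(199)), (np.int64(241), np.int64(199)), (np.int64(242), np.int64(199)), (np.int64(243), np.int64(199)), (np.int64(244), np.int64(199)), (np.int64(245), np.int64(199)), (np.int64(246), np.int64(199))]
green [220.4 188.1] [18, 67, 6, 3, 15]
```

{"api": "servo_tool", "payload": {"moves": "-1 0 0 1 0 0 0; -1 0 0 1.6 0 0 0; -1 0 0 2.2 0 0 0; -1 0 0 2.2 0 0 0; -1 0 0 2.2 0 0 0"}}

```text
time_s: 6.25
tool_pos: [0.5064, -0.0379, 0.2359]
eef_rot: [0.995, -0.103, 0.002, 0.0]
wrist_force: [-4.1, 2.1, 8.7]
width: -0.0002
```

```bash
cat >> h.py <<'E'
def reddir(im,piv,w=45):
    h=cv2.cvtColor(im,cv2.COLOR_BGR2HSV);red=(((h[...,0]<8)|(h[...,0]>172))&(h[...,1]>70))
    v,u=np.nonzero(red);d=np.c_[u-piv[0],v-piv[1]];r=np.hypot(*d.T);return d[(r>10)&(r<w)]
E
python3 - <<'E'
from h import *
s,im=shot('w5',(160,360,120,290),3.4)
d=reddir(im,(253,199),34);k=d[:,1]<4;m=d[k].mean(0);print(len(d[k]),m,np.degrees(np.arctan2(-m[1],-m[0])))
for c,st,l in blobs(mask(im,(45,60,40),(80,255,255))[120:290,200:240].copy(),4): print('green',c+[200,120],st)
E
```

```text
6.25 [ 0.5064 -0.0379  0.2359] [-4.0872  2.0907  8.7457] [ 0.9947 -0.1032  0.0022  0.0002]
64 [-19.3125  -5.5625] 16.06777029731151
green [220.6 188.1] [18, 67, 6, 3, 14]
```

Reads about 7.8 mm, which is good. I back off upward and move to a viewing pose that covers both dial and star.

{"api": "servo_tool", "payload": {"moves": "-1 0 0 -5 0 0 0; -1 0 0 -30 0 0 0; -1 20 20 -60 0 0 0; -1 40 60 -70 0 0 0; -1 40 60 -70 0 0 0; -1 40 60 -70 0 0 0; -1 40 60 -70 0 0 0; -1 40 60 -70 0 0 0"}}

```text
time_s: 7.1
tool_pos: [0.5327, -0.104, 0.3056]
eef_rot: [0.995, -0.103, 0.002, 0.0]
wrist_force: [-0.6, 0.4, 0.3]
width: -0.0001
```

```bash
python3 - <<'E'
from h import *
s,im=shot('w6',(120,440,90,330),2.4)
E
```

```text
7.1 [ 0.5327 -0.104   0.3056] [-0.5633  0.3923  0.2971] [ 0.9947 -0.1026  0.0019  0.0002]
```

View pics/w6z.png

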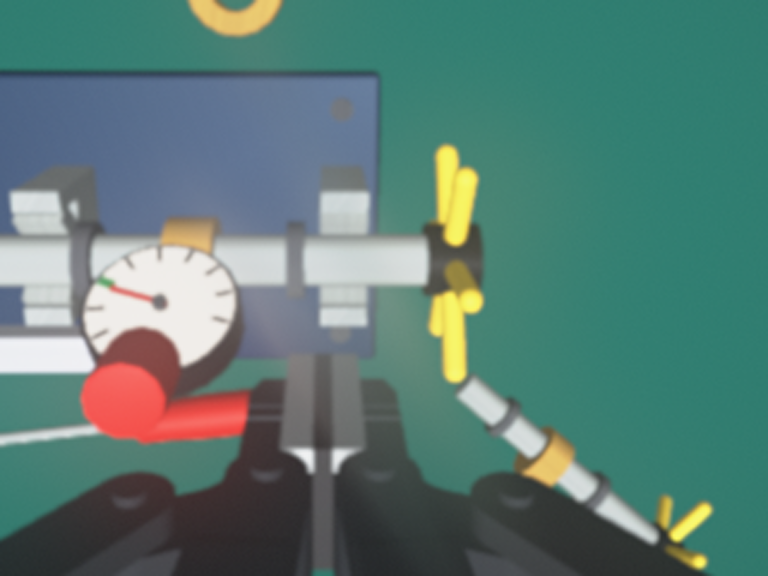

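```bash
cat >> h.py <<'E'
FX=np.array([.9785,-.206,0]);FY=np.array([.206,.9785,0]);O=np.array([.506,-.0381,0])
STAR=O-.12*FY+[0,0,.078]
def pin(C,px,star=STAR,r=.051):
    """angle (deg, from +z towards fixture +x) of pin end whose centre is seen at px"""
    t=np.arange(-180,180,.5);q=np.radians(t)
    P=proj(C,star+r*(np.sin(q)[:,None]*FX+np.cos(q)[:,None]*[0,0,1.]))
    e=np.hypot(*(P-px).T);i=[j for j in range(360*2) if e[j]<=e[j-1] and e[j]<=e[(j+1)%720]]
    return sorted([(e[j].round(1),t[j]) for j in i])[:2]
E
python3 - <<'E'
from h import *
s=ctrl.sense();C=cam('wrist',s);print(s['time_s'],proj(C,STAR))
for p in((306.3,153.3),(314.6,163.3),(317,215),(309.6,245.8),(302,227.5)): print(p,pin(C,p))
im=cv2.imread('pics/w6.png')
# dial: pivot, green, needle by homography of ticks
q=lambda x,y:(x/2.4+120,y/2.4+90)
def ang(k): return np.array([np.sin(.25*k),np.cos(.25*k)])
src=np.array([q(*p) for p in((99,333),(94,309),(106,282),(128,261),(159,252),(190,254),(214,270),(224,292),(224,318))],np.float32)
dst=np.array([ang(k) for k in range(4,21,2)],np.float32)
H,_=cv2.findHomography(src,dst);print('resid',np.abs(cv2.perspectiveTransform(src[None],H)[0]-dst).max(),'piv',cv2.perspectiveTransform(np.array([[q(160,302)]],np.float32),H))
d=reddir(im,q(160,302),28);d=d[(d[:,1]<4)&(d[:,0]<0)];pp=np.array([d+q(160,302)],np.float32)
t=cv2.perspectiveTransform(pp,H)[0];print(len(d),(np.unwrap(np.arctan2(t[:,0],t[:,1])).mean()%6.2832)/.25);np.save('H.npy',H)
E
```

```text
7.15 [[308.13073365 197.54829884]]
(306.3, 153.3) [(np.float64(0.7), np.float64(117.5))]
(314.6, 163.3) [(np.float64(0.3), np.float64(61.0)), (np.float64(10.3), np.float64(139.5))]
(317, 215) [(np.float64(0.7), np.float64(-1.0)), (np.float64(14.9), np.float64(-134.5))]
(309.6, 245.8) [(np.float64(2.1), np.float64(-62.5))]
(302, 227.5) [(np.float64(1.4), np.float64(-116.0)), (np.float64(12.9), np.float64(-20.0))]
resid 0.028151989 piv [[[ 0.01945534 -0.02714153]]]
26 7.8216267
```

The turn angle starts at 0: pins read −1, 61, 117, −62 and −116°. The plunger reads 7.8 mm. In the earlier view the ring was offset towards −x by about 4 mm, so the high spot is near −90° and the top has to turn towards +x. I insert the shut fingers between the −60° and 0° pins.

{"api": "servo_tool", "payload": {"moves": "-1 -30 30 0 0 0 0; -1 -63 61 0 0 0 0; -1 -63 61 0 0 0 0; -1 -63 61 40 0 0 0; -1 -63 61 80 0 0 0; -1 -63 61 110 0 0 0; -1 -63 61 130 0 0 0; -1 -63 61 145 0 0 0; -1 -63 61 156 0 0 0; -1 -63 61 166 0 0 0; -1 -63 61 166 0 0 0; -1 -63 61 166 0 0 0"}}

```text
time_s: 8.35
tool_pos: [0.4596, -0.1511, 0.1402]
eef_rot: [0.995, -0.102, 0.002, 0.0]
wrist_force: [-0.4, -0.6, 0.7]
width: 0.0002
```

```bash
python3 - <<'E'
from h import *
s,im=shot('w7',(130,450,90,330),2.4)
d=s['tool_pos']-STAR;print('tip in fixture from star',d@FX,d@FY,d[2]-.022)
E
```

```text
8.35 [ 0.4596 -0.1511  0.1402] [-0.4203 -0.6157  0.6531] [ 0.9947 -0.1025  0.0024  0.0003]
tip in fixture from star -0.02209378716689728 -8.983467007149068e-05 0.04021936352785483
```

View pics/w7z.png

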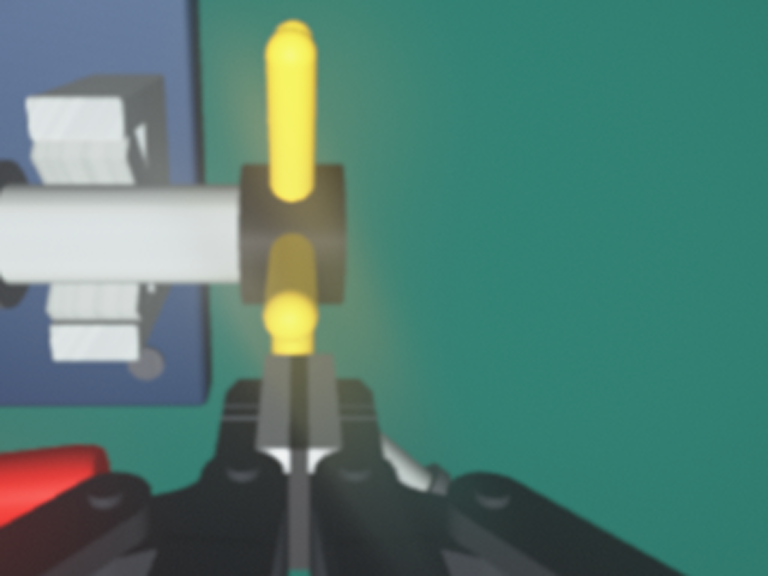

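The shut fingertips sit behind the upright pin (its tip is at crop (290,318)), centred on it. Now I push it along the arc to about 45°.

{"api": "servo_tool", "payload": {"moves": "-1 3 0 0 0 0 0; -1 6 0 0 0 0 0; -1 9 0 0 0 0 0; -1 12 0 0 0 0 0; -1 15 0 0 0 0 0; -1 17.5 0 0.5 0 0 0; -1 20 0 1 0 0 0; -1 22.5 0 1.5 0 0 0; -1 25 0 2.5 0 0 0; -1 27 0 3 0 0 0; -1 29 0 4 0 0 0; -1 31 0 5 0 0 0; -1 33 0 6 0 0 0; -1 34.5 0 7 0 0 0; -1 36 0 8 0 0 0; -1 36 0 8 0 0 0"}}

```text
time_s: 10.0
tool_pos: [0.4953, -0.1584, 0.1325]
eef_rot: [0.995, -0.102, 0.003, 0.0]
wrist_force: [-0.3, 0.7, 1.5]
width: -0.0003
```

{"api": "servo_tool", "payload": {"moves": "-1 -4 0 0 0 0 0; -1 -5 0 -10 0 0 0; -1 -5 0 -35 0 0 0; -1 0 -30 -80 0 0 0; -1 26 -61 -120 0 0 0; -1 26 -61 -173 0 0 0; -1 26 -61 -173 0 0 0; -1 26 -61 -173 0 0 0; -1 26 -61 -173 0 0 0"}}

```text
time_s: 10.9
tool_pos: [0.532, -0.1037, 0.305]
eef_rot: [0.995, -0.102, 0.003, -0.0]
wrist_force: [0.4, -0.1, -0.3]
width: -0.0003
```

```bash
python3 - <<'E'
from h import *
s,im=shot('w8',(120,440,90,330),2.4)
C=cam('wrist',s);print(proj(C,STAR))
E
```

```text
10.9 [ 0.532  -0.1037  0.305 ] [ 0.3802 -0.117  -0.3391] [ 0.9947 -0.1024  0.0025 -0.0001]
[[308.564  197.2592]]
```

View pics/w8z.png

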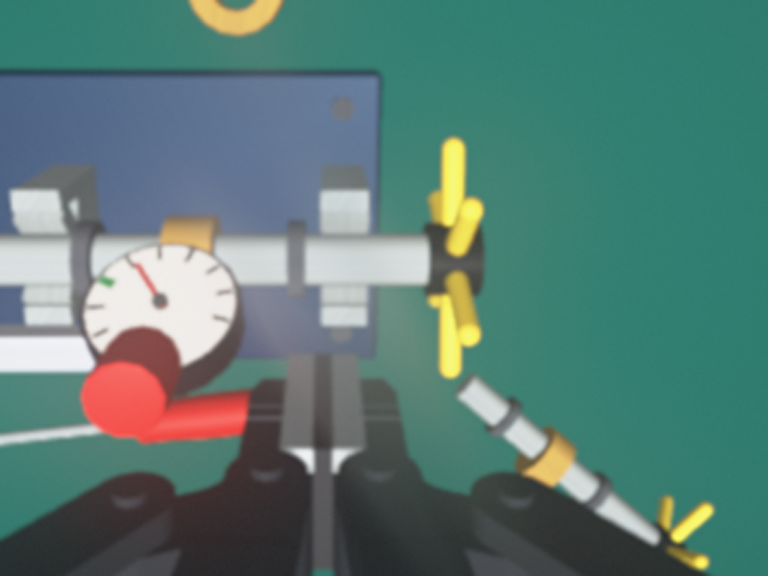

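```bash
cat >> h.py <<'E'
PV=np.array([160/2.4+120,302/2.4+90])
def read(im,lo=1.8,hi=28):
    """needle in mm, from red pixels seen from the standard viewing pose"""
    d=reddir(im,PV,hi);t=cv2.perspectiveTransform(np.array([d+PV],np.float32),np.load('H.npy'))[0]
    a=(np.arctan2(t[:,0],t[:,1])%(2*np.pi))/.25;k=(a>5)&(a<21)&(np.hypot(*t.T)<1)
    return np.median(a[k]),a[k].mean(),k.sum()
E
python3 - <<'E'
from h import *
print(read(cv2.imread('pics/w6.png')),read(cv2.imread('pics/w8.png')))
s=ctrl.sense();C=cam('wrist',s)
for p in((308.8,150.8),(316.7,177),(315.4,229.6),(308,244)): print(p,pin(C,p))
E
```

```text
(np.float32(7.8117027), np.float32(7.8216267), np.int64(26)) (np.float32(10.3392725), np.float32(10.342431), np.int64(16))
(308.8, 150.8) [(np.float64(0.3), np.float64(105.0))]
(316.7, 177) [(np.float64(0.2), np.float64(41.0)), (np.float64(14.1), np.float64(167.0))]
(315.4, 229.6) [(np.float64(0.3), np.float64(-21.0)), (np.float64(11.2), np.float64(-107.0))]
(308, 244) [(np.float64(1.1), np.float64(-70.5))]
```

The turn is about 40.5° and the plunger 10.34 mm, so φ0 ≈ −86° (the alternative −134° conflicts with the ring height and its offset). About 45° remains. The next stroke pushes the pin now at −20°.

{"api": "servo_tool", "payload": {"moves": "-1 -40 30 0 0 0 0; -1 -80 61 0 0 0 0; -1 -80 61 0 0 0 0; -1 -80 61 40 0 0 0; -1 -80 61 80 0 0 0; -1 -80 61 110 0 0 0; -1 -80 61 130 0 0 0; -1 -80 61 145 0 0 0; -1 -80 61 156 0 0 0; -1 -80 61 165 0 0 0; -1 -80 61 165 0 0 0; -1 -80 61 165 0 0 0"}}

```text
time_s: 12.15
tool_pos: [0.4419, -0.1474, 0.1397]
eef_rot: [0.995, -0.103, 0.002, 0.0]
wrist_force: [1.1, 0.4, 0.0]
width: 0.0
```

{"api": "servo_tool", "payload": {"moves": "-1 3 0 0 0 0 0; -1 6 0 0 0 0 0; -1 9 0 0 0 0 0; -1 12 0 0 0 0 0; -1 15 0 0 0 0 0; -1 17.5 0 0 0 0 0; -1 20 0 0 0 0 0; -1 22.5 0 0 0 0 0; -1 25 0 0 0 0 0; -1 27 0 0 0 0 0; -1 29 0 0 0 0 0; -1 31 0 0 0 0 0; -1 33 0 0 0 0 0; -1 34.5 0 0 0 0 0; -1 36 0 0 0 0 0; -1 36 0 0 0 0 0"}}

```text
time_s: 13.75
tool_pos: [0.4773, -0.1547, 0.1396]
eef_rot: [0.995, -0.103, 0.002, 0.0]
wrist_force: [-0.8, 0.7, 0.4]
width: 0.0001
```

{"api": "servo_tool", "payload": {"moves": "-1 -4 0 0 0 0 0; -1 -5 0 -10 0 0 0; -1 -5 0 -35 0 0 0; -1 20 -30 -80 0 0 0; -1 44 -61 -120 0 0 0; -1 44 -61 -165 0 0 0; -1 44 -61 -165 0 0 0; -1 44 -61 -165 0 0 0; -1 44 -61 -165 0 0 0"}}

```text
time_s: 14.65
tool_pos: [0.5318, -0.1037, 0.3042]
eef_rot: [0.995, -0.102, 0.002, -0.0]
wrist_force: [-0.4, 0.1, -0.4]
width: 0.0002
```

```bash
python3 - <<'E'
from h import *
s,im=shot('w9',(120,440,90,330),2.4);print(read(im))
C=cam('wrist',s);print(proj(C,STAR))
E
```

```text
14.65 [ 0.5318 -0.1037  0.3042] [-0.4466  0.0574 -0.3691] [ 0.9947 -0.1025  0.0021 -0.    ]
(np.float32(11.392496), np.float32(11.38567), np.int64(18))
[[308.549  197.1899]]
```

View pics/w9z.png

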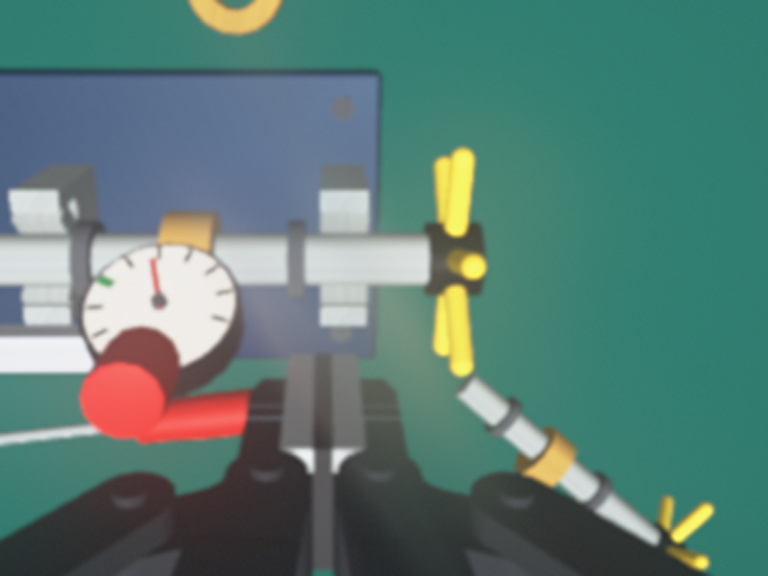

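```bash
python3 - <<'E'
from h import *
from scipy.optimize import least_squares
s=ctrl.sense();C=cam('wrist',s)
for p in((317.1,200.8),(312.1,154.6),(312.5,243.8),(304.2,235.8),(304.6,157.9)): print(p,pin(C,p))
for T in((0,41,75),(0,41,77)):
    T=np.radians(T);y=np.array([7.82,10.34,11.39])
    for g in(-86,-134):
        r=least_squares(lambda p:p[0]+4*np.cos(np.radians(p[1])+T)-y,[8,g]);print(np.degrees(T),r.x,r.cost)
E
```

```text
(317.1, 200.8) [(np.float64(0.3), np.float64(14.5)), (np.float64(15.4), np.float64(-155.5))]
(312.1, 154.6) [(np.float64(0.5), np.float64(78.0))]
(312.5, 243.8) [(np.float64(1.9), np.float64(-52.5))]
(304.2, 235.8) [(np.float64(1.0), np.float64(-98.5)), (np.float64(9.2), np.float64(-39.0))]
(304.6, 157.9) [(np.float64(0.7), np.float64(134.0)), (np.float64(8.6), np.float64(76.5))]
[ 0. 41. 75.] [  7.44627162 -84.6457683 ] 4.3691688956015434e-07
[ 0. 41. 75.] [  11.79549078 -163.20893997] 0.3802379951616318
[ 0. 41. 77.] [  7.42366282 -84.27572146] 1.285296631245253e-05
[ 0. 41. 77.] [  7.42366282 -84.27572148] 1.2852966312450582e-05
```

The turn is 75.5° and the plunger 11.39 mm. A cosine fit of the three readings gives φ0 ≈ −84.6° (residual 0.001 mm), so about 9° more is needed. I make a short final push.

{"api": "servo_tool", "payload": {"moves": "-1 -30 30 0 0 0 0; -1 -53 61 0 0 0 0; -1 -53 61 0 0 0 0; -1 -53 61 40 0 0 0; -1 -53 61 80 0 0 0; -1 -53 61 110 0 0 0; -1 -53 61 130 0 0 0; -1 -53 61 145 0 0 0; -1 -53 61 156 0 0 0; -1 -53 61 166 0 0 0; -1 -53 61 166 0 0 0; -1 -53 61 166 0 0 0"}}

```text
time_s: 15.9
tool_pos: [0.4681, -0.1529, 0.1381]
eef_rot: [0.995, -0.103, 0.002, 0.0]
wrist_force: [0.8, 0.1, 0.7]
width: -0.0003
```

```bash
python3 - <<'E'
from h import *
s=ctrl.sense();d=s['tool_pos']-STAR;print(d@FX*1e3,d@FY*1e3,s['tool_pos'])
E
```

```text
-13.476102223853939 -0.19591079260641592 [ 0.46805193 -0.15293536  0.1380761 ]
```

{"api": "servo_tool", "payload": {"moves": "-1 3 0 0 0 0 0; -1 5 0 0 0 0 0; -1 7 0 0 0 0 0; -1 8.5 0 0 0 0 0; -1 10 0 0 0 0 0; -1 11.5 0 0 0 0 0; -1 13 0 0 0 0 0; -1 14 0 0 0 0 0; -1 15 0 0 0 0 0; -1 16 0 0 0 0 0; -1 16 0 0 0 0 0; -1 16 0 0 0 0 0"}}

```text
time_s: 17.1
tool_pos: [0.4829, -0.1561, 0.1375]
eef_rot: [0.995, -0.103, 0.001, 0.0]
wrist_force: [-5.6, 1.5, 0.5]
width: -0.0
```

{"api": "servo_tool", "payload": {"moves": "-1 -4 0 0 0 0 0; -1 -5 0 -10 0 0 0; -1 -5 0 -35 0 0 0; -1 20 -30 -80 0 0 0; -1 37 -61 -120 0 0 0; -1 37 -61 -166 0 0 0; -1 37 -61 -166 0 0 0; -1 37 -61 -166 0 0 0; -1 37 -61 -166 0 0 0"}}

```text
time_s: 18.0
tool_pos: [0.5313, -0.1039, 0.3031]
eef_rot: [0.995, -0.103, 0.001, -0.0]
wrist_force: [-0.7, -0.5, -0.1]
width: 0.0001
```

```bash
python3 - <<'E'
from h import *
s,im=shot('w10',(120,440,90,330),2.4);print(read(im))
C=cam('wrist',s);print(proj(C,STAR))
E
```

```text
18.0 [ 0.5313 -0.1039  0.3031] [-0.6899 -0.5324 -0.1466] [ 0.9947 -0.1026  0.0007 -0.    ]
(np.float32(11.27821), np.float32(11.273742), np.int64(19))
[[308.4629 196.5229]]
```

View pics/w10z.png

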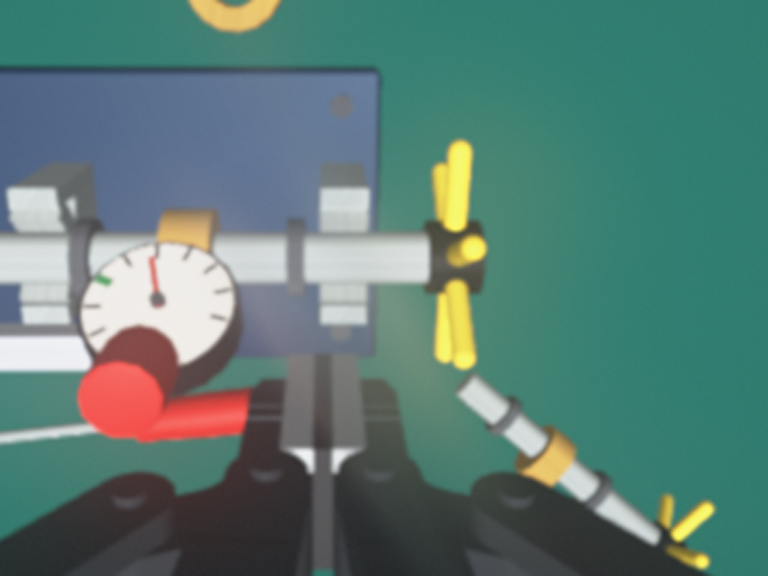

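```bash
python3 - <<'E'
from h import *
from scipy.optimize import least_squares
Y=[];
for n in(6,8,9,10):
    im=cv2.imread(f'pics/w{n}.png');hh=cv2.cvtColor(im,cv2.COLOR_BGR2HSV)
    x0,y0=(PV-7).astype(int);sub=im[y0:y0+15,x0:x0+15].max(2).astype(float);sub=255-sub;w=np.clip(sub-110,0,None)
    g=np.mgrid[0:15,0:15];pv=np.array([(g[1]*w).sum(),(g[0]*w).sum()])/w.sum()+[x0,y0]
    d=reddir(im,pv,28);t=cv2.perspectiveTransform(np.array([d+PV],np.float32),np.load('H.npy'))[0]
    t0=cv2.perspectiveTransform(np.array([[PV]],np.float32),np.load('H.npy'))[0];t=t-t0
    a=(np.arctan2(t[:,0],t[:,1])%(2*np.pi))/.25;k=(a>5)&(a<21)&(np.hypot(*t.T)<1)
    print(n,pv,k.sum(),np.median(a[k]),a[k].mean());Y.append(a[k].mean())
s=ctrl.sense();C=cam('wrist',s);c=lambda x,y:(x/2.4+120,y/2.4+90)
P=[pin(C,c(*p))[0] for p in((473,248),(460,147),(463,361),(443,355),(442,170))];print(P)
th=P[0][1]+61
T=np.radians([0,41,75.5,th]);Y=np.array(Y)
r=least_squares(lambda p:p[0]+4*np.cos(np.radians(p[1])+T)-Y,[8,-86]);print(th,r.x,r.fun,'remaining',-r.x[1]-th)
E
```

```text
6 [185.92459016 215.36393443] 24 7.615075 7.623371
8 [186.05357143 214.46785714] 14 10.301998 10.3037195
9 [185.83391003 214.61937716] 15 11.583654 11.590642
10 [185.17562724 214.03942652] 15 11.631649 11.623191
[(np.float64(0.1), np.float64(21.5)), (np.float64(0.3), np.float64(86.0)), (np.float64(0.8), np.float64(-44.0)), (np.float64(1.3), np.float64(-92.0)), (np.float64(0.2), np.float64(142.5))]
82.5 [  7.69942421 -90.79398632] [ 0.02062416 -0.0221439  -0.03287733  0.03439707] remaining 8.293986323589621
```

Correcting for the small view shift gives a remaining turn between about 1° and 8°, depending on how I treat the pivot. The parallax-corrected fit is the better one. I add about 6° more.

{"api": "servo_tool", "payload": {"moves": "-1 -25 30 0 0 0 0; -1 -44 61 0 0 0 0; -1 -44 61 0 0 0 0; -1 -44 61 40 0 0 0; -1 -44 61 80 0 0 0; -1 -44 61 110 0 0 0; -1 -44 61 130 0 0 0; -1 -44 61 145 0 0 0; -1 -44 61 156 0 0 0; -1 -44 61 165 0 0 0; -1 -44 61 165 0 0 0; -1 -44 61 165 0 0 0"}}

```text
time_s: 19.25
tool_pos: [0.4759, -0.1549, 0.1381]
eef_rot: [0.995, -0.103, 0.001, 0.0]
wrist_force: [0.2, -0.0, -0.1]
width: -0.0002
```

```bash
python3 - <<'E'
from h import *
s=ctrl.sense();d=s['tool_pos']-STAR;print(d@FX*1e3,d@FY*1e3,s['tool_pos'])
E
```

```text
-5.444868368523311 -0.49025151141144946 [ 0.47585065 -0.154878    0.13814105]
```

Target x_f is about 6.5, so the push is 12 mm.

{"api": "servo_tool", "payload": {"moves": "-1 2 0 0 0 0 0; -1 4 0 0 0 0 0; -1 6 0 0 0 0 0; -1 7 0 0 0 0 0; -1 8 0 0 0 0 0; -1 9 0 0 0 0 0; -1 10 0 0 0 0 0; -1 11 0 0.5 0 0 0; -1 12 0 0.5 0 0 0; -1 12 0 0.5 0 0 0"}}

```text
time_s: 20.25
tool_pos: [0.4874, -0.1573, 0.1372]
eef_rot: [0.995, -0.103, 0.0, 0.0]
wrist_force: [-2.2, 1.8, -0.4]
width: 0.0003
```

{"api": "servo_tool", "payload": {"moves": "-1 -4 0 0 0 0 0; -1 -5 0 -10 0 0 0; -1 -5 0 -35 0 0 0; -1 20 -30 -80 0 0 0; -1 33 -61 -120 0 0 0; -1 33 -61 -166 0 0 0; -1 33 -61 -166 0 0 0; -1 33 -61 -166 0 0 0; -1 33 -61 -166 0 0 0"}}

```text
time_s: 21.15
tool_pos: [0.532, -0.1042, 0.3026]
eef_rot: [0.995, -0.103, 0.0, 0.0]
wrist_force: [0.7, 0.5, -0.6]
width: -0.0001
```

```bash
python3 - <<'E'
from h import *
s,im=shot('w11',(120,440,90,330),2.4);C=cam('wrist',s);print(proj(C,STAR))
pv=np.array([0,0]);x0,y0=(PV-7).astype(int);w=np.clip(145-im[y0:y0+15,x0:x0+15].max(2).astype(float),0,None);g=np.mgrid[0:15,0:15]
pv=np.array([(g[1]*w).sum(),(g[0]*w).sum()])/w.sum()+[x0,y0]
H=np.load('H.npy');d=reddir(im,pv,28);f=lambda p:cv2.perspectiveTransform(np.array([p],np.float32),H)[0]
t=f(d+PV)-f([PV]);a=(np.arctan2(t[:,0],t[:,1])%(2*np.pi))/.25;k=(a>5)&(a<21)&(np.hypot(*t.T)<1);print(pv,a[k].mean(),k.sum())
E
```

```text
21.15 [ 0.532  -0.1042  0.3026] [ 0.7387  0.4842 -0.6175] [ 0.9947 -0.1027  0.      0.0001]
[[308.284  196.9903]]
[184.8932 214.79  ] 11.641996 14
```

View pics/w11z.png

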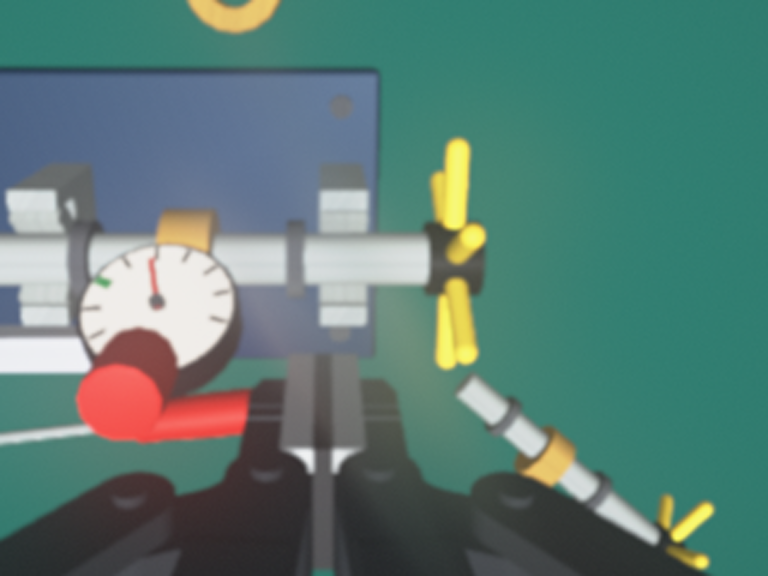

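The needle sits at its plateau: 11.59, then 11.62, then 11.64 mm over the last three positions. The pin tip at crop (473,237) puts the total turn at about 88°, inside the 85–91° estimate. The shaft is still seated and the arm is clear, so I hand in.

```bash
python3 -c "
from h import *
c=cam('wrist');print(pin(c,(317.1,188.75)));print(ctrl.close_job())"
```

```text
[(np.float64(0.3), np.float64(27.0)), (np.float64(15.6), np.float64(-173.5))]
the job is handed in; nothing more can be done
None
```

I lowered the indicator by its knob until the dial read about 7.8 mm, right by the green mark. I then turned the shaft about 88° in four pushes on the star pins and handed in at about 21 s with the gripper clear of everything.

**High spot:** at the end the needle had levelled off, reading 11.59, then 11.62, then 11.64 mm over the last three positions. The plunger is still on the ring and well short of bottoming. The shaft looked seated in its V-blocks in the last picture.

**Uncertainty:** two fits of the same dial readings disagree on where the high spot lies. One says 85° of turn and the other 91°, so 88° should be within a few degrees. I did not turn past the top to confirm it from the other side.

**Push force:** the force reading at the end of the third push was about 5.8 N, above the 1 to 3 N suggested for turning the shaft. The readings after the other pushes were under 3 N.

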